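# Key the antenna rotator's heading dial onto its drive pin

### The job

The heading dial sits loose on the spindle of the antenna rotator console, turned so that its notch misses the drive pin. With a fingertip, push the dial's yellow finger peg round, whichever way, until the notch in the rim stands over the orange pin, and only then press the dial's hub down until it is fully home and level, and move clear. Only push and press: never lift the dial off its ring, and leave the bottle, the microphone and the spare knob where they stand.

Things in the scene. Friction and masses are not known exactly. Their poses are not given: they have to be found in the camera images.
- console: Antenna rotator console, fixed to the table: dark box, flat top 45 mm above its origin, reaching x -70 to +135 mm, y -100 to +100 mm in its frame; an orange display on top at +x. Origin: at table level straight below the dial's spindle; z up. The steel spindle, 14 mm across, stands 20 mm out of the top.
- pin (a point): Tip of the console's orange drive pin: 6 mm across, round tip, 9 mm out of the console's top, 45 mm from the spindle's axis along the console's +x. An orange line, 22 mm long, runs outward from it on the console's top. Pressed with the notch off the pin, the dial catches on the pin and ends up tilted.
- dial: Loose aluminium dial, about 0.2 kg: disc 92 mm across, 12 mm thick, raised round hub on top. Origin: centre of its underside; z up. Its blind bore sits on the spindle with 1 mm play all round. At first it lies flat on the friction ring, underside 10 mm above the console's top (3 mm when home); it turns either way with light friction and stops when not pushed. Notch along its +x, finger peg at -x.
- notch (a point): Middle of the notch at the level of the dial's underside, 45 mm from its axis along its +x. The notch is 11 mm wide, straight, cut in the rim from 39 mm radius outwards; a red stripe on the disc leads to it. It is over the pin when the dial's yaw equals the console's, with about 3 degrees of play either way.
- hub (a point): Centre of the flat top of the dial's black hub, on the dial's axis, 22 mm above its underside (10 mm above the disc's face); the hub is 26 mm across. The place to press.
- peg (a point): Centre of the top of the finger peg: an upright yellow cylinder, 12 mm across, 33 mm from the dial's axis along the dial's -x, standing 18 mm above the disc's face (its top 30 mm above the dial's underside).
- ring (a joint): Black friction ring, 48 mm across, round the spindle under the dial, sliding down: 0 = up, as at the start, 0.007 m = fully down (dial home if its notch is on the pin). It takes about 7 to 9 N on the hub to push it down; then it meets a hard stop. It stays where it is left, does not spring back and does not sink under the dial's weight.
- bottle: Standing bottle of dark drink, 62 mm across, 200 mm tall, loose; origin at the centre of its underside. A bystander.
- mic: Black hand microphone lying flat, 60 x 100 x 34 mm, loose; origin at the centre of its underside. A bystander.
- spare_knob: Small black knob standing on the table, 34 mm across, 19 mm tall, loose; origin at the centre of its underside. A bystander.
Mind the look-alikes: they are no part of the job. What is shaped like the dial but brown or green is not meant.

How it is judged:
By the outcome, as a careful person would: the job done as asked, in the order asked, and still so for the second after the job is handed in, with the robot touching nothing.
It also fails if it takes over 64 s, if anything falls off the work surface, if the arm or the gripper's body presses on something with over 40 N, if the wrist force passes 120 N, or if a joint passes its speed limit or range.

### The arm

A 6-joint arm with a two-finger parallel gripper is mounted at the origin on the work surface. World frame = base frame: x ahead of the robot, y to its left, z up, the work surface at z = 0. Lengths are in m, angles in rad, forces in N, time in s.
With the tool pointing down it reaches from about 0.4 to 0.825 m from the base axis. Payload 7 kg.
Tool frame: the origin (TCP) lies midway between the tips of the shut fingers; the grasp point (between the pads) lies 19 mm behind it; z points along the fingers, y is the direction in which the jaws open and shut (so a half turn about z gives the same grasp; the last joint's range is limited). The gripper opens to 88 mm and grips with 3 to 60 N. Pads are 19 mm wide; open, the fingers measure 130 mm over their backs; the gripper's body (78 mm by 193 mm) begins 47 mm behind the grasp point.
Start: joints at [1.623, 0.359, 0.012, 0, -1.224, -0.288], TCP at [0.158, 0.656, 0.227] pointing down, gripper open.
Joint ranges: [-3.07, 3.07], [-1.43, 2.12], [-1.02, 1.25], [-3.03, 1.67], [-3.05, -0], [-3.03, 3.03]. Speed limits (rad/s): [2.39, 2.39, 3.01, 3.14, 3.14, 3.14].

### API

Orientations are given as [roll, pitch, yaw] about the fixed x, y, z axes, in that order (R = Rz(yaw) Ry(pitch) Rx(roll)).
In Python, from station import get_state, grab_frame, camera_info, job_done gives the robot as it stands. The module is installed in compiled form; this text tells all that it offers.
- The arm moves only by the shell command python3 -m inch 'ROWS' [FORCE]. ROWS is JSON, a list that holds one entry, the list of rows, each a list of 7 numbers: the shift along the tool's x, y, z normalised to -1 to 1, where 1 is 50 cm, then the turn, a rotation vector about the tool's x, y, z normalised to -1 to 1, where 1 is 180 degrees, then the closure, from 0 (fully open) to 1 (shut). A call has 1 to 20 rows; each row shifts and turns the commanded pose from where the row before left it, along the tool's axes as they then stand; what a row does not reach is not made up. A row lasts 1/10 s, in which the tool goes at most 50 mm and 8.59 degrees, less where a joint would pass 70% of its speed; a pose out of reach is approached as far as the arm can. A call with a number of a shift or a turn outside -1 to 1 is refused whole. A call with a gripper value outside its range is refused whole. The fingers move at their own pace and stop on an object; FORCE is the grip in N (left out, the last holds). Time passes only in rows, so rows that do not move let the fingers close. It gives the time, the measured TCP pose, the force and the opening at its end, in the units of the state.
- get_state(): the state, without advancing time (a new reading comes with each control period).
- grab_frame(name): name is "scene" or "top" or "wrist"; returns the picture (384x512x3 uint8, blue, green, red); there is no depth.
- camera_info(name): a dict with "vertical_fov" (degrees; the focal length in pixels is half the picture's height over the tangent of half this angle, whatever the lens; pixels are square), "cx", "cy" (the principal point, pixels), "R" (3x3) and "t" (3): a world point X has camera coordinates R X + t. Camera axes: x right, y down, z forward; pixel columns grow to the right and rows downward; lengths in m; the calibration is good to about 2 mm. A picture is of the moment at which its call begins: read the wrist's pose just before it. camera_info takes no time and is no camera call; for the wrist camera it gives the pose at the moment of the call.
- job_done(): hands the job in, once; it reports no verdict.
The state is a dict: "t": time; "q": joint angles; "qd": joint speeds; "joint_efforts": joint torques, N m; "eef_pos": TCP position; "ee_rot": TCP orientation; "force": force on the tool from outside, world axes, zero at the start; "moment": the same for the moment, N m; "width": finger opening in m.
Only numpy, scipy, OpenCV 4.12 (cv2) and the standard library are available. Lean on these libraries where they do the work, as an engineer would, in place of code of your own. Each camera call takes 0.05 s, during which the arm holds its last target.

## Working session

There is one attempt and no reset: what is moved stays moved. The work goes in short steps, Python scripts to look and compute and a shell command to move; the robot and the scene stay as the last step left them, time stands still between calls to the robot, and variables do not carry over. Pictures are saved under pics/ and viewed, and the job is handed in when it is done.

```bash
mkdir -p pics; ls; python3 - <<'E'
from station import *
import cv2
s=get_state();print({k:(v if not hasattr(v,'tolist') else v.tolist()) for k,v in s.items()})
for n in ["scene","top","wrist"]:
    c=camera_info(n);print(n,c)
    cv2.imwrite(f"pics/{n}0.png",grab_frame(n))
E
```

```text
pics
{'t': 0.0, 'q': [1.6231190126006392, 0.3593838486504568, 0.011101131683078264, -0.00035762887001621545, -1.224063378253762, -0.2880795179951692], 'qd': [-0.0004718937495730112, 0.000672803738038328, 0.00026634364802125834, -0.0006093770632425405, -0.0002472296357423823, 0.00040594303279176667], 'joint_efforts': [0.0005112372127769049, -58.271827697753906, 29.306264519691467, 6.997683048248291, 0.007068778068060055, -0.00014921168258297257], 'eef_pos': [0.1575869229254665, 0.6558766744903188, 0.22564167810348382], 'ee_rot': [3.140011223477679, -0.00011800822565000146, -0.23587853145607962], 'force': [-0.37537055747948606, 0.5182872480817544, -0.52976038179213], 'moment': [-0.01466836292554612, 0.03490366524045323, 0.0015103164243674356], 'width': 0.08785098119872214}
scene {'vertical_fov': 48.03744067342266, 'cx': 256.35804161850484, 'cy': 190.28686651053653, 'R': array([[ 0.20293249,  0.9791917 , -0.00141882],
       [ 0.83916768, -0.17465954, -0.51506471],
       [-0.5045949 ,  0.10333273, -0.85715012]]), 't': array([-0.16971913, -0.4486832 ,  1.54792056])}
top {'vertical_fov': 52.0487474555813, 'cx': 252.2147390301559, 'cy': 191.1034618068156, 'R': array([[ 0.01853646, -0.99919288,  0.03563684],
       [-0.98242406, -0.02482368, -0.18500474],
       [ 0.18574006, -0.03158116, -0.98209127]]), 't': array([0.02039498, 0.57450128, 0.90418277])}
wrist {'vertical_fov': 65.69071933928501, 'cx': 254.39915443515056, 'cy': 189.005513468899, 'R': array([[-0.23334795, -0.97239153,  0.00185568],
       [-0.92949886,  0.22361459,  0.29330595],
       [-0.28562318,  0.06671749, -0.95601683]]), 't': array([ 0.67412149, -0.03579596,  0.39222202])}
```

View pics/scene0.png

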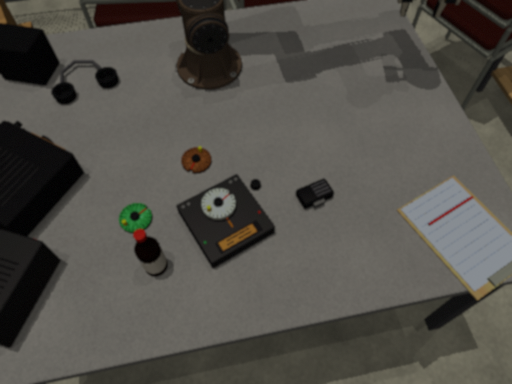

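View pics/top0.png

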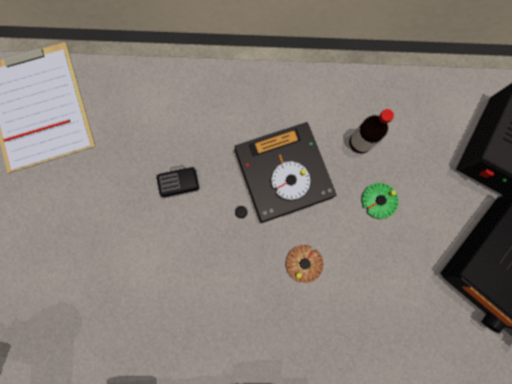

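View pics/wrist0.png

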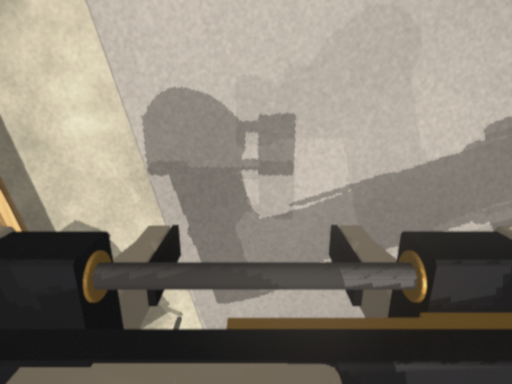

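Three dial-shaped things appear in the top view: silver on the console (291,180), green (380,200) and brown (305,264). The silver one on the dark console fits the description. I'll check it in a close crop.

```bash
python3 - <<'E'
import cv2
a=cv2.imread("pics/top0.png");b=cv2.imread("pics/scene0.png")
cv2.imwrite("pics/topc.png",cv2.resize(a[115:225,225:345],None,fx=5,fy=5,interpolation=cv2.INTER_CUBIC))
cv2.imwrite("pics/scenec.png",cv2.resize(b[170:270,170:280],None,fx=6,fy=6,interpolation=cv2.INTER_CUBIC)[:600])
E
```

```text
(no output)
```

View pics/topc.png

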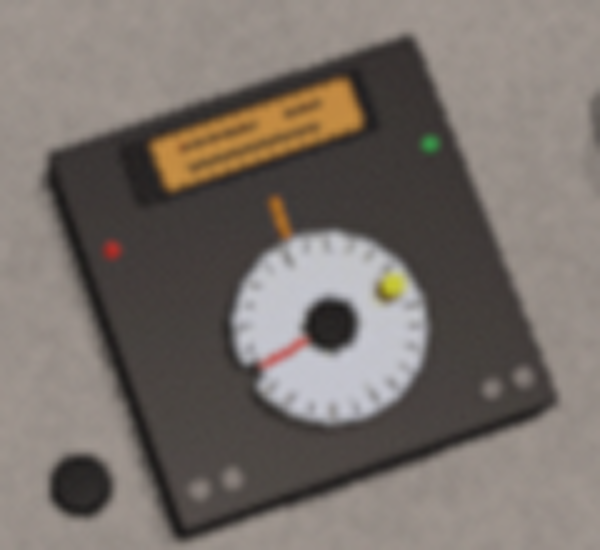

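View pics/scenec.png

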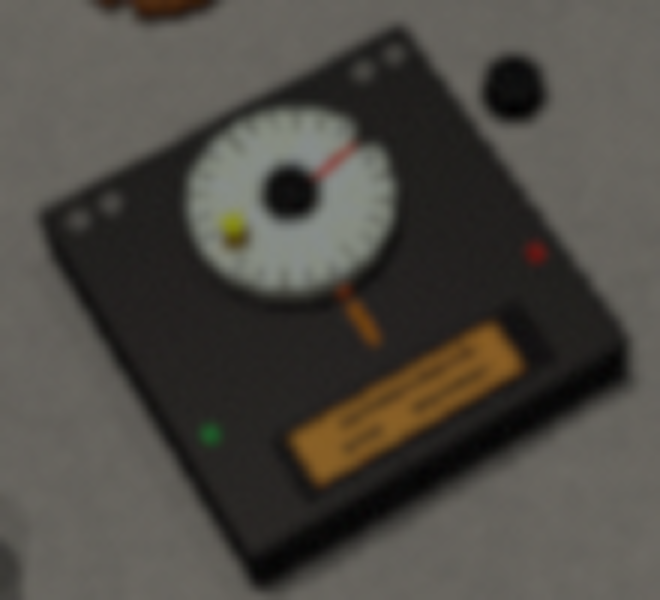

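The crop confirms the silver dial: red stripe and notch at crop (255,371), yellow peg at (393,284), hub at (330,325), and the orange line from (275,198) to (289,238).

```bash
cat > h.py <<'E'
from station import *
import numpy as np, cv2
def ray(cam,u,v,z,c=None):
    c=c or camera_info(cam); f=192/np.tan(np.radians(c["vertical_fov"]/2))
    d=np.array([(u-c["cx"])/f,(v-c["cy"])/f,1.]); R=np.array(c["R"]);t=np.array(c["t"])
    o=-R.T@t; w=R.T@d; return o+w*(z-o[2])/w[2]
def proj(cam,X,c=None):
    c=c or camera_info(cam); f=192/np.tan(np.radians(c["vertical_fov"]/2))
    p=np.array(c["R"])@np.array(X)+np.array(c["t"]); return f*p[0]/p[2]+c["cx"],f*p[1]/p[2]+c["cy"]
def crop(u,v,x0,y0,k): return (u+.5)/k-.5+x0,(v+.5)/k-.5+y0
E
python3 - <<'E'
from h import *
np.set_printoptions(precision=4,suppress=True)
T={}
for cam,k,x0,y0,P in [("top",5,225,115,dict(hub=(330,325,.077),peg=(394,282,.085),stripe=(262,367,.067),l_out=(275,198,.045),l_in=(289,238,.045),c1=(50,157,.045),c2=(411,37,.045),c3=(556,402,.045),c4=(180,530,.045),knob=(81,485,.019))),
 ("scene",6,170,170,dict(hub=(291,190,.077),peg=(234,222,.085),stripe=(357,143,.067),l_out=(376,343,.045),l_in=(342,290,.045),c1=(628,345,.045),c2=(258,575,.045),c3=(42,213,.045),c4=(402,25,.045)))]:
    print(cam)
    W={n:ray(cam,*crop(a,b,x0,y0,k),z) for n,(a,b,z) in P.items()}
    for n in W: print(n,W[n][:2])
    ang=lambda d:np.degrees(np.arctan2(d[1],d[0]))
    print("peg-hub",np.linalg.norm((W['peg']-W['hub'])[:2]),"dial yaw from peg",ang(W['hub']-W['peg']),"stripe",ang(W['stripe']-W['hub']),np.linalg.norm((W['stripe']-W['hub'])[:2]))
    print("console yaw line-hub",ang(W['l_out']-W['hub']),np.linalg.norm((W['l_out']-W['hub'])[:2]),np.linalg.norm((W['l_in']-W['hub'])[:2]))
    print("edges",ang(W['c1']-W['c4']),ang(W['c2']-W['c3']),ang(W['c1']-W['c2'])-90,ang(W['c4']-W['c3'])-90, np.linalg.norm((W['c1']-W['c4'])),np.linalg.norm((W['c1']-W['c2'])))
E
```

```text
top
hub [ 0.5998 -0.0577]
peg [ 0.6198 -0.0873]
stripe [ 0.5804 -0.0262]
l_out [ 0.6713 -0.0342]
l_in [ 0.6508 -0.0414]
c1 [0.6894 0.079 ]
c2 [ 0.7585 -0.1034]
c3 [ 0.5709 -0.1741]
c4 [0.5033 0.011 ]
knob [0.5276 0.0594]
peg-hub 0.035751543413269575 dial yaw from peg 124.0936498027824 stripe 121.51908998739049 0.03701323119641906
console yaw line-hub 18.172097669480273 0.07531044393500141 0.05360952370577489
edges 20.063731412892675 20.63453669074653 20.766019601524206 20.078459271357772 0.1981422062010988 0.19507112612986807
scene
hub [ 0.6053 -0.0582]
peg [ 0.621  -0.0858]
stripe [ 0.5811 -0.0242]
l_out [ 0.6731 -0.0328]
l_in [ 0.6435 -0.0433]
c1 [0.6972 0.0783]
c2 [ 0.7717 -0.1016]
c3 [ 0.5754 -0.173 ]
c4 [0.5069 0.0095]
peg-hub 0.03171648853880072 dial yaw from peg 119.54428770925105 stripe 125.502407756148 0.041704527274487375
console yaw line-hub 20.574633079367434 0.07240463997746477 0.04098498192422966
edges 19.872113706985633 19.976650874356395 22.47333550828216 20.5839597987586 0.20237423167078947 0.19476813651348687
```

```bash
python3 - <<'E'
import cv2
a=cv2.imread("pics/top0.png");b=cv2.imread("pics/scene0.png")
cv2.imwrite("pics/topb.png",cv2.resize(a[95:170,330:410],None,fx=6,fy=6,interpolation=cv2.INTER_CUBIC))
cv2.imwrite("pics/sceneb.png",cv2.resize(b[220:290,115:195],None,fx=6,fy=6,interpolation=cv2.INTER_CUBIC))
E
```

```text
(no output)
```

View pics/topb.png

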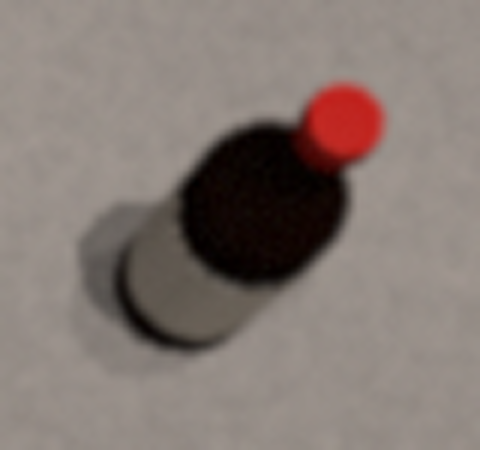

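View pics/sceneb.png

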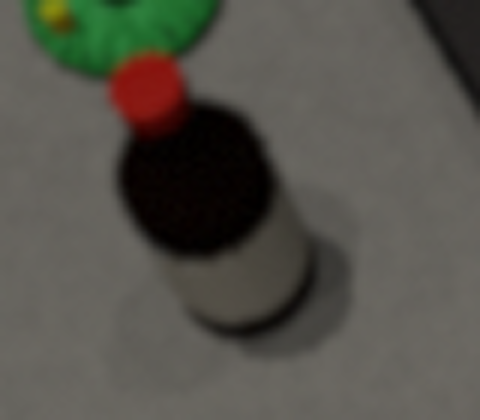

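The bottle's cap centre is at crop (345,122) in the top view and (150,88) in the scene view. I'll locate the bottle and check the gripper body's clearance along the planned arc.

```bash
python3 - <<'E'
from h import *
np.set_printoptions(precision=4,suppress=True)
b=ray("top",*crop(345,122,330,95,6),.2); b2=ray("scene",*crop(150,88,115,220,6),.2)
print(b,b2)
B=(b+b2)[:2]/2; H=np.array([.602,-.058])
for turn in range(-10,111,10):
    yaw=np.radians(-57.5-turn); x=np.array([np.cos(yaw),np.sin(yaw)]); y=np.array([np.sin(yaw),-np.cos(yaw)])
    T=H+.033*x-.027*y
    d=B-T; dx=max(abs(d@x)-.039,0);dy=max(abs(d@y)-.0965,0)
    print(turn,T,"clear",np.hypot(dx,dy)-.031)
s=get_state(); print(s['eef_pos'],s['t'])
# approach: tangentially 15mm further back
yaw=np.radians(-57.5); x=np.array([np.cos(yaw),np.sin(yaw)]); y=np.array([np.sin(yaw),-np.cos(yaw)])
T=H+.033*x-.042*y; print("pre",T)
R0=np.array([[np.cos(-.2359),np.sin(-.2359)],[np.sin(-.2359),-np.cos(-.2359)]])
print("shift in start tool axes",R0.T@(T-np.array(s['eef_pos'])[:2]))
E
```

```text
[ 0.721  -0.2507  0.2   ] [ 0.7253 -0.2493  0.2   ]
-10 [ 0.6442 -0.0641] clear 0.1203909584927583
0 [ 0.6425 -0.0713] clear 0.12400993253235512
10 [ 0.6396 -0.0782] clear 0.1207313246445249
20 [ 0.6355 -0.0844] clear 0.11065475367088376
30 [ 0.6304 -0.0898] clear 0.09408639112147477
40 [ 0.6245 -0.0942] clear 0.0737943270595402
50 [ 0.6178 -0.0976] clear 0.05873642029868477
60 [ 0.6107 -0.0997] clear 0.053056637093372605
70 [ 0.6033 -0.1006] clear 0.05872470708475615
80 [ 0.5959 -0.1002] clear 0.06889095849275831
90 [ 0.5887 -0.0985] clear 0.0725099325323551
100 [ 0.5818 -0.0956] clear 0.07435476406379944
110 [ 0.5756 -0.0915] clear 0.08358334722021472
[0.1576 0.656  0.2259] 0.15
pre [ 0.6552 -0.0633]
shift in start tool axes [0.6519 0.5831]
```

```bash
python3 -m inch '[[[0.03,0.027,0,0,0,0,1],[0.06,0.054,0,0,0,0,1],[0.07,0.0626,0,0,0,0,1],[0.07,0.0626,0,0,0,0,1],[0.07,0.0626,0,0,0,0,1],[0.07,0.0626,0,0,0,0,1],[0.07,0.0626,0,0,0,0,1],[0.07,0.0626,0,0,0,0,1],[0.07,0.0626,0,0,0,0,1],[0.07,0.0626,0,0,0,0,1],[0.07,0.0626,0,0,0,0,1],[0.07,0.0626,0,0,0,0,1],[0.07,0.0626,0,0,0,0,1],[0.07,0.0626,0,0,0,0,1],[0.07,0.0626,0,0,0,0,1],[0.07,0.0626,0,0,0,0,1],[0.07,0.0626,0,0,0,0,1],[0.07,0.0626,0,0,0,0,1],[0.06,0.054,0,0,0,0,1],[0.03,0.027,0,0,0,0,1]]]' 20
```

```text
t: 2.15
eef_pos: [0.6548, -0.0642, 0.2256]
ee_rot: [3.141, 0.001, -0.238]
force: [-0.7, 0.3, 1.2]
width: 0.0003
```

```bash
python3 -m inch '[[[0,0,0,0,0,0.04,1],[0,0,0,0,0,0.04,1],[0,0,0,0,0,0.04,1],[0,0,0,0,0,0.04,1],[0,0,0,0,0,0.04,1],[0,0,0,0,0,0.043,1],[0,0,0,0,0,0,1]]]'
python3 - <<'E'
from h import *
print(get_state()['q'])
a=grab_frame("wrist");cv2.imwrite("pics/w1.png",a)
a=grab_frame("top");cv2.imwrite("pics/t1.png",cv2.resize(a[115:225,225:345],None,fx=5,fy=5,interpolation=cv2.INTER_CUBIC))
E
```

```text
t: 2.85
eef_pos: [0.6536, -0.0613, 0.2262]
ee_rot: [3.141, 0.0, -1.001]
force: [-0.1, 0.7, 0.3]
width: 0.0005
[ 2.02963669e-01  3.29054975e-01 -3.22055309e-02 -1.05771865e-04
 -1.21018292e+00  3.66583944e-01]
```

View pics/w1.png

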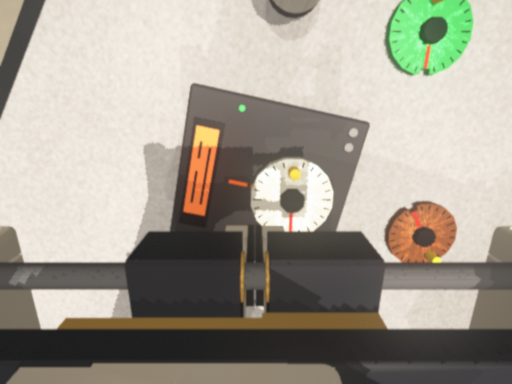

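View pics/t1.png

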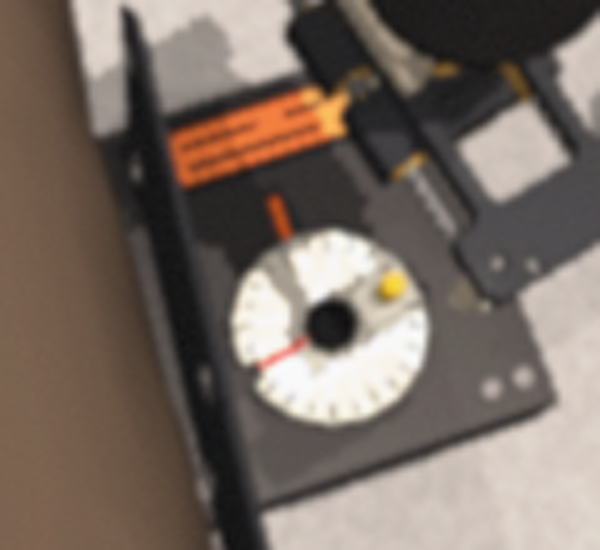

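Wrist view: hub (291,200), peg (294,173), orange line (238,183), notch stripe (291,222). The fingertips sit on the peg's pin side, as planned. I'll take a crop to refine the numbers.

```bash
python3 - <<'E'
from h import *
a=cv2.imread("pics/w1.png")
cv2.imwrite("pics/w1c.png",cv2.resize(a[140:250,220:350],None,fx=5,fy=5,interpolation=cv2.INTER_CUBIC))
E
```

```text
(no output)
```

View pics/w1c.png

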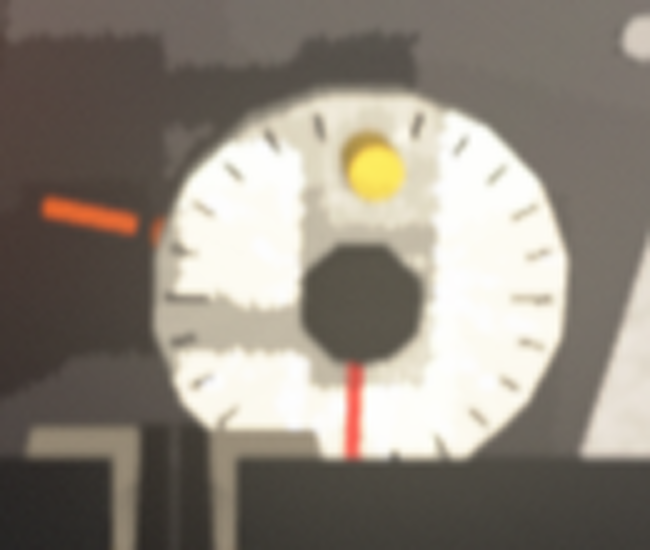

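```bash
python3 - <<'E'
from h import *
np.set_printoptions(precision=4,suppress=True)
s=get_state(); print("tcp px",proj("wrist",s['eef_pos']), s['eef_pos'],s['ee_rot'],s['t'])
P=dict(hub=(362,302,.077),peg=(376,170,.085),stripe=(353,455,.067),l_out=(43,207,.045),l_in=(135,224,.045))
W={n:ray("wrist",*crop(a,b,220,140,5),z) for n,(a,b,z) in P.items()}
for n in W: print(n,W[n])
ang=lambda d:np.degrees(np.arctan2(d[1],d[0]))
print(ang(W['hub']-W['peg']),np.linalg.norm((W['peg']-W['hub'])[:2]),ang(W['stripe']-W['hub']),ang(W['l_out']-W['hub']),np.linalg.norm((W['l_out']-W['hub'])[:2]),ang(W['l_out']-W['l_in']))
E
```

```text
tcp px (np.float64(255.62436909433058), np.float64(240.46290094183558)) [ 0.6537 -0.0612  0.2263] [ 3.1413  0.0002 -0.9953] 2.95
hub [ 0.6051 -0.0609  0.077 ]
peg [ 0.6217 -0.088   0.085 ]
stripe [ 0.582  -0.0267  0.067 ]
l_out [ 0.6726 -0.0323  0.045 ]
l_in [ 0.652  -0.0406  0.045 ]
121.6385014420157 0.031782919107155284 123.89533568344606 22.99639339587193 0.07330457530289669 22.0730481518074
```

```bash
python3 -m inch '[[[0.008,0,0.03,0,0,0,1],[0,0,0.05,0,0,0,1],[0,0,0.06,0,0,0,1],[0,0,0.06,0,0,0,1],[0,0,0.05,0,0,0,1],[0,0,0.02,0,0,0,1],[0,0,0.01,0,0,0,1],[0,0,0.008,0,0,0,1],[0,0,0.005,0,0,0,1],[0,0,0,0,0,0,1],[0,0,0,0,0,0,1]]]'
python3 - <<'E'
from h import *
print(get_state()['eef_pos'])
a=grab_frame("wrist");cv2.imwrite("pics/w2.png",a)
a=grab_frame("top");cv2.imwrite("pics/t2.png",cv2.resize(a[115:225,225:345],None,fx=5,fy=5,interpolation=cv2.INTER_CUBIC))
E
```

```text
t: 4.05
eef_pos: [0.6564, -0.0645, 0.0809]
ee_rot: [-3.14, -0.001, -0.999]
force: [-0.5, 0.5, 0.1]
width: 0.0007
[ 0.65643512 -0.06454493  0.08093779]
```

View pics/w2.png

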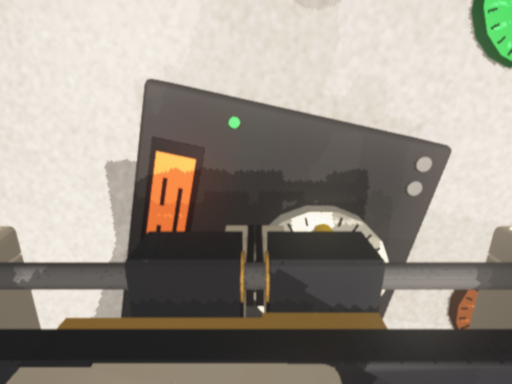

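View pics/t2.png

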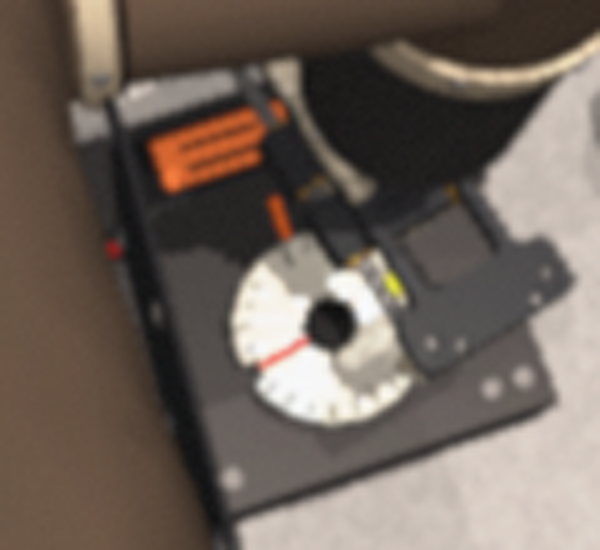

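```bash
python3 -m inch '[[[0,0,0.003,0,0,0,1],[0,0.005,0.001,0,0,0,1],[0,0.005,0,0,0,0,1],[0,0.005,0,0,0,0,1],[0,0.005,0,0,0,0,1],[0,0.005,0,0,0,0,1],[0,0,0,0,0,0,1]]]'
python3 - <<'E'
from h import *
s=get_state();print(s['eef_pos'],s['force'])
a=grab_frame("wrist");cv2.imwrite("pics/w3.png",a[150:300])
a=grab_frame("top");cv2.imwrite("pics/t3.png",cv2.resize(a[135:215,245:345],None,fx=7,fy=7,interpolation=cv2.INTER_CUBIC))
a=grab_frame("scene");cv2.imwrite("pics/s3.png",cv2.resize(a[170:250,170:280],None,fx=6,fy=6,interpolation=cv2.INTER_CUBIC))
E
```

```text
t: 4.85
eef_pos: [0.6451, -0.0716, 0.0781]
ee_rot: [3.141, 0.0, -0.999]
force: [-0.9, 0.1, 0.4]
width: 0.0003
[ 0.64513097 -0.07161948  0.07813335] [-0.93356146  0.07396289  0.39873546]
```

View pics/t3.png

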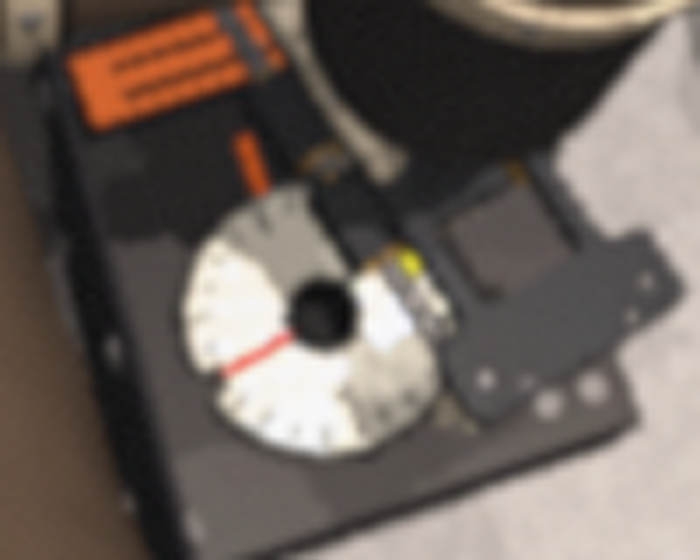

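View pics/s3.png

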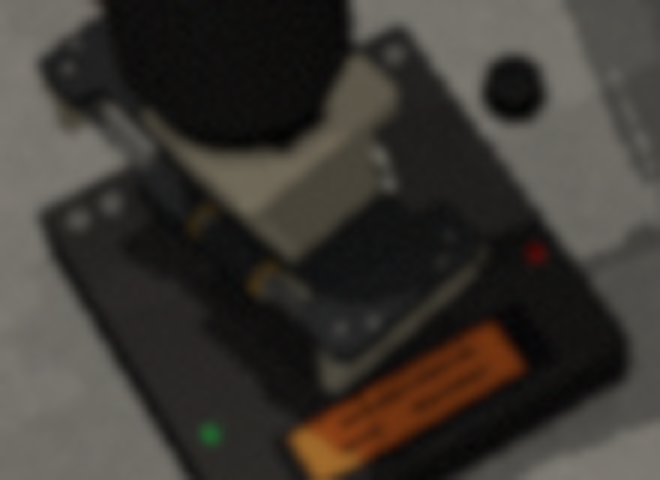

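```bash
python3 -m inch '[[[0,0.004,0,0,0,0,1],[0,0.004,0,0,0,0,1],[0,0.004,0,0,0,0,1],[0,0.004,0,0,0,0,1],[0,0,0,0,0,0,1]]]'
python3 - <<'E'
from h import *
s=get_state();print(s['eef_pos'],s['force'])
a=grab_frame("top");cv2.imwrite("pics/t4.png",cv2.resize(a[135:215,245:345],None,fx=7,fy=7,interpolation=cv2.INTER_CUBIC))
E
```

```text
t: 5.5
eef_pos: [0.6385, -0.0759, 0.0781]
ee_rot: [3.142, -0.0, -0.999]
force: [0.5, 0.2, -0.0]
width: 0.0007
[ 0.63849141 -0.07588343  0.07811142] [ 0.48742832  0.16267759 -0.04143844]
```

View pics/t4.png

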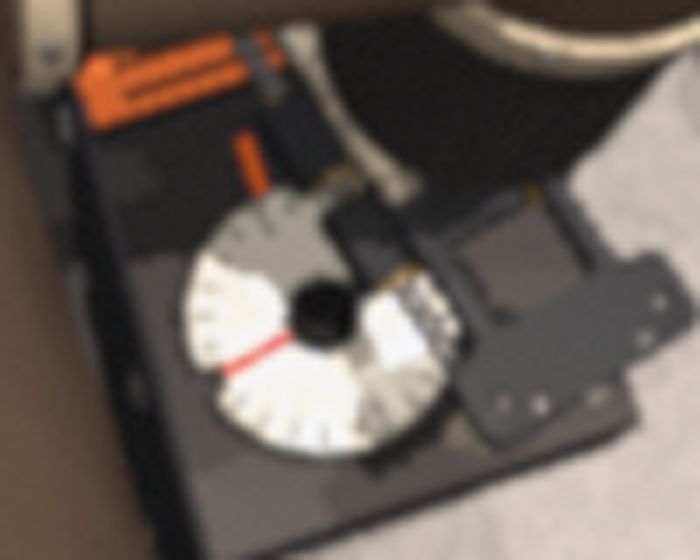

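```bash
python3 -m inch '[[[0,0.004,0,0,0,0,1],[0,0.004,0,0,0,0,1],[0,0.004,0,0,0,0,1],[0.002,0.0046,0,0,0,0.0222,1],[0.002,0.0046,0,0,0,0.0222,1],[0.002,0.0046,0,0,0,0.0222,1],[0.002,0.0046,0,0,0,0.0222,1],[0.002,0.0046,0,0,0,0.0222,1],[0,0,0,0,0,0,1]]]'
python3 - <<'E'
from h import *
s=get_state();print(s['eef_pos'],s['force'])
a=grab_frame("top");cv2.imwrite("pics/t5.png",cv2.resize(a[135:215,245:345],None,fx=7,fy=7,interpolation=cv2.INTER_CUBIC))
E
```

```text
t: 6.45
eef_pos: [0.6251, -0.0885, 0.0781]
ee_rot: [3.141, 0.0, -1.349]
force: [0.0, 0.2, 0.2]
width: 0.0005
[ 0.62505509 -0.08847964  0.07811705] [0.03904537 0.20973734 0.21771102]
```

View pics/t5.png

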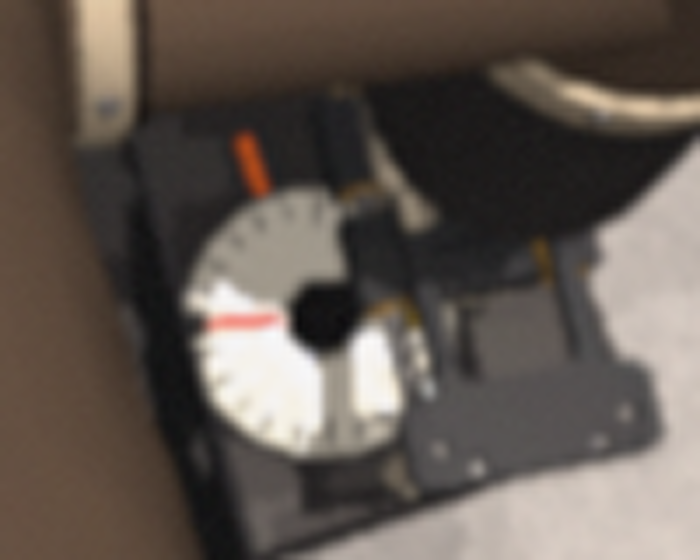

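```bash
python3 -m inch '[[[0.002,0.0046,0,0,0,0.0222,1],[0.002,0.0046,0,0,0,0.0222,1],[0.002,0.0046,0,0,0,0.0222,1],[0.002,0.0046,0,0,0,0.0222,1],[0.002,0.0046,0,0,0,0.0222,1],[0.002,0.0046,0,0,0,0.0222,1],[0.002,0.0046,0,0,0,0.0222,1],[0.002,0.0046,0,0,0,0.0222,1],[0.002,0.0046,0,0,0,0.0222,1],[0.002,0.0046,0,0,0,0.0222,1],[0.002,0.0046,0,0,0,0.0222,1],[0.002,0.0046,0,0,0,0.0222,1],[0.002,0.0046,0,0,0,0.0222,1],[0.002,0.0046,0,0,0,0.0222,1],[0.002,0.0046,0,0,0,0.0222,1],[0.002,0.0046,0,0,0,0.0222,1],[0,0,0,0,0,0,1]]]'
python3 - <<'E'
from h import *
s=get_state();print(s['eef_pos'],s['force'])
a=grab_frame("top");cv2.imwrite("pics/t6.png",cv2.resize(a[135:215,245:345],None,fx=7,fy=7,interpolation=cv2.INTER_CUBIC))
a=grab_frame("scene");cv2.imwrite("pics/s6.png",cv2.resize(a[170:250,170:280],None,fx=6,fy=6,interpolation=cv2.INTER_CUBIC))
E
```

```text
t: 8.2
eef_pos: [0.5872, -0.0924, 0.078]
ee_rot: [3.141, -0.0, -2.463]
force: [-0.1, 0.4, 0.3]
width: 0.0005
[ 0.58718646 -0.09240228  0.07804528] [-0.09761827  0.39572199  0.31835797]
```

View pics/t6.png

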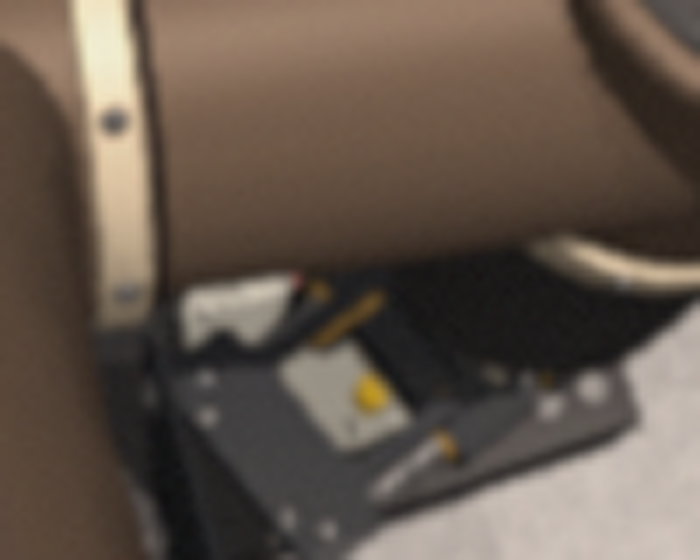

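View pics/s6.png

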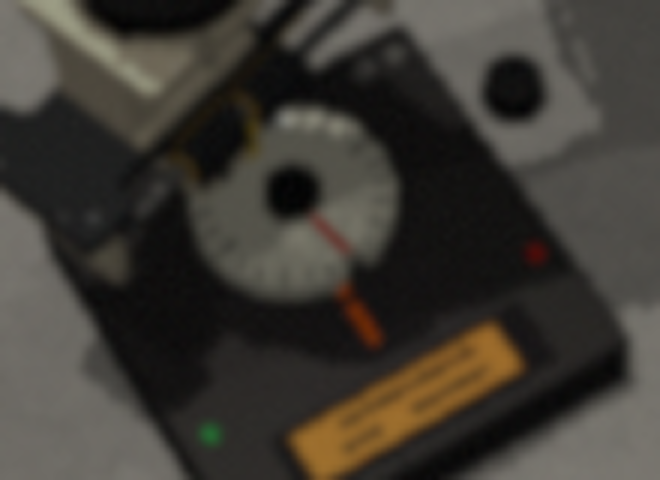

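The scene view now shows the dial clearly: stripe from (312,212) to (352,253), notch at about (362,265), orange line from (342,290) to (376,343). About 15° is left.

```bash
cat >> h.py <<'E'
ang=lambda d:np.degrees(np.arctan2(d[1],d[0]))
E
python3 - <<'E'
from h import *
P=dict(hub=(291,190,.077),s1=(312,212,.067),s2=(352,253,.067),n=(360,264,.067),l_out=(376,343,.045),l_in=(342,290,.045))
W={n:ray("scene",*crop(a,b,170,170,6),z)[:2] for n,(a,b,z) in P.items()}
for k in W: print(k,W[k])
print(ang(W['s2']-W['s1']),ang(W['n']-W['hub']),ang(W['s2']-W['hub']),ang(W['l_out']-W['l_in']),ang(W['l_out']-W['hub']))
# predicted from tool pose
s=get_state();d=np.array(s['eef_pos'])[:2]-[.6035,-.059]
a=np.degrees(s['ee_rot'][2]);x=np.array([np.cos(s['ee_rot'][2]),np.sin(s['ee_rot'][2])]);y=np.array([x[1],-x[0]])
print(a,d@x,d@y, s['ee_rot'])
a=cv2.imread('pics/s6.png');cv2.imwrite('pics/s6c.png',cv2.resize(a[150:360,240:420],None,fx=2.8,fy=2.8,interpolation=cv2.INTER_CUBIC))
E
```

```text
hub [ 0.60531498 -0.05819712]
s1 [ 0.61286863 -0.05052466]
s2 [ 0.63740753 -0.03630005]
n [ 0.6436637  -0.03373097]
l_out [ 0.67310131 -0.03275216]
l_in [ 0.64347988 -0.04325692]
30.099835412476843 32.53752461359009 34.3061171163833 19.52623445790147 20.574633079367434
-140.97446680646036 0.03338432007791395 -0.01591629874310864 [-3.14157201e+00  2.86644903e-05 -2.46046861e+00]
```

View pics/s6c.png

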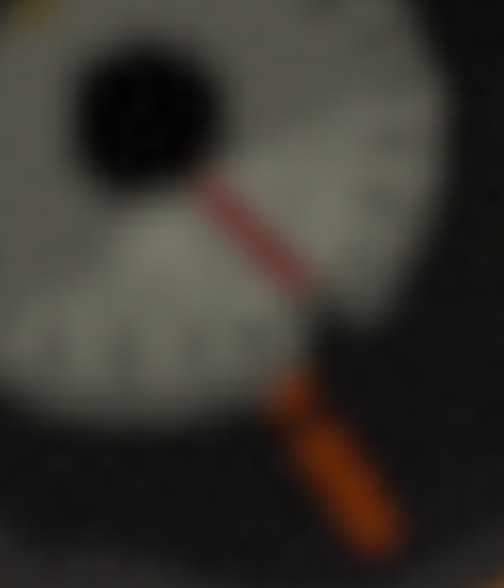

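```bash
python3 -m inch '[[[0.0015,0.0035,0,0,0,0.0167,1],[0.0015,0.0035,0,0,0,0.0167,1],[0.0015,0.0035,0,0,0,0.0167,1],[0,0,0,0,0,0,1]]]'
python3 - <<'E'
from h import *
s=get_state();print(s['eef_pos'],s['force'])
a=grab_frame("scene");cv2.imwrite("pics/s7.png",cv2.resize(a[192:235,205:245],None,fx=14,fy=14,interpolation=cv2.INTER_CUBIC)[:600])
E
```

```text
t: 8.7
eef_pos: [0.5826, -0.0895, 0.0781]
ee_rot: [-3.142, 0.0, -2.62]
force: [-0.3, 0.2, 0.6]
width: 0.0001
[ 0.58264041 -0.08949222  0.07810989] [-0.29828014  0.18598845  0.62853689]
```

View pics/s7.png

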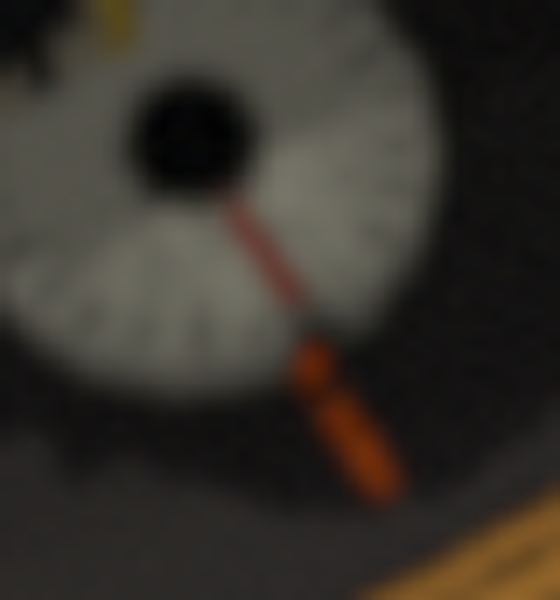

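```bash
python3 - <<'E'
from h import *
P=dict(hub=(190,133,.077),s1=(232,203,.067),s2=(298,302,.067),l_out=(385,492,.045),l_in=(325,405,.045))
W={n:ray("scene",*crop(a,b,205,192,14),z)[:2] for n,(a,b,z) in P.items()}
print(W)
print(ang(W['s2']-W['s1']),ang(W['s2']-W['hub']),ang(W['l_out']-W['l_in']),ang(W['l_out']-W['hub']))
E
```

```text
{'hub': array([ 0.60466674, -0.05802796]), 's1': array([ 0.61604807, -0.05236105]), 's2': array([ 0.6401638 , -0.04342409]), 'l_out': array([ 0.6727717 , -0.03328267]), 'l_in': array([ 0.651835  , -0.04145169])}
20.334016563447275 22.362793611772712 21.314586802521262 19.968134277429222
```

```bash
python3 -m inch '[[[0,-0.01,0,0,0,0,1],[0,-0.02,0,0,0,0,1],[0,-0.02,-0.02,0,0,0,1],[0,-0.01,-0.06,0,0,0,1],[-0.02,0,-0.07,0,0,0,1],[-0.02,0,-0.07,0,0,0,1],[-0.02,0,-0.06,0,0,0,1],[-0.02,0,-0.02,0,0,0,1],[0,0,0,0,0,0,1],[0,0,0,0,0,0,1]]]'
python3 - <<'E'
from h import *
s=get_state();print(s['eef_pos'],s['force'])
np.save('c8.npy',camera_info("wrist"),allow_pickle=True)
a=grab_frame("wrist");cv2.imwrite("pics/w8.png",a)
a=grab_frame("scene");cv2.imwrite("pics/s8.png",cv2.resize(a[192:235,205:245],None,fx=14,fy=14,interpolation=cv2.INTER_CUBIC)[:600])
E
```

```text
t: 9.75
eef_pos: [0.6319, -0.0961, 0.2276]
ee_rot: [3.141, -0.0, -2.621]
force: [0.0, -1.0, -1.6]
width: 0.0004
[ 0.6318768  -0.09614446  0.22764876] [ 0.01841962 -0.99567486 -1.64301526]
```

View pics/w8.png

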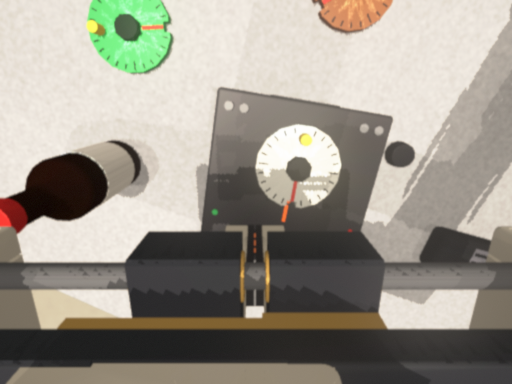

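View pics/s8.png

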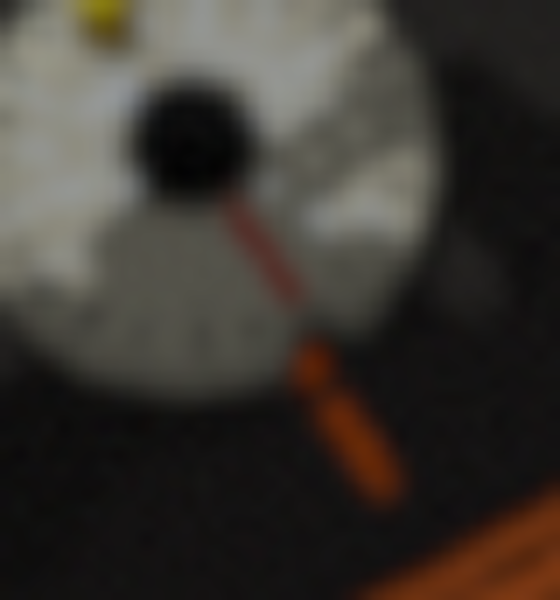

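Both views show the stripe nearly in line with the orange line. I'll enlarge the wrist view to measure the residual.

```bash
python3 - <<'E'
from h import *
a=cv2.imread("pics/w8.png")
cv2.imwrite("pics/w8c.png",cv2.resize(a[115:227,250:350],None,fx=5.3,fy=5.3,interpolation=cv2.INTER_CUBIC))
cv2.imwrite("pics/w8d.png",cv2.resize(a[165:227,265:325],None,fx=9,fy=9,interpolation=cv2.INTER_CUBIC))
E
```

```text
(no output)
```

View pics/w8c.png

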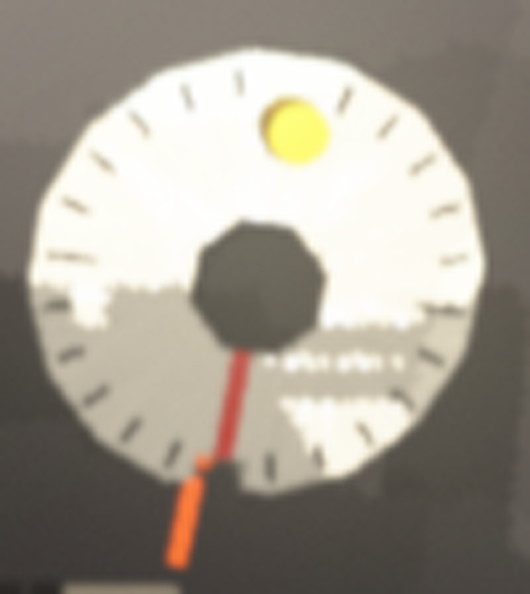

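View pics/w8d.png

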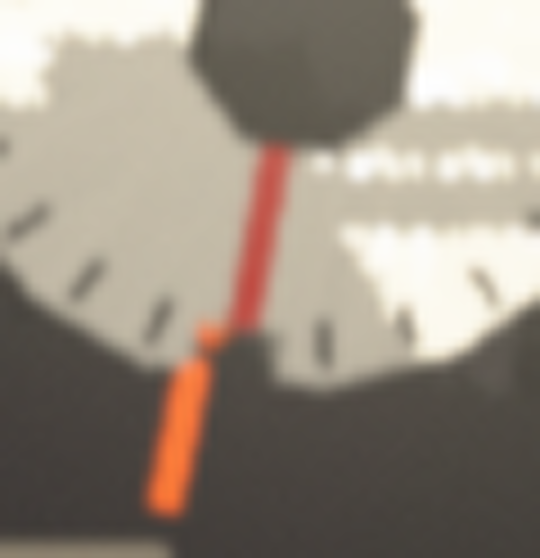

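```bash
python3 - <<'E'
from h import *
c=np.load('c8.npy',allow_pickle=True).item()
P=dict(s1=(276,150,.067),s2=(243,325,.067),l_in=(197,365,.045),l_out=(167,512,.045))
W={n:ray("wrist",*crop(a,b,265,165,9),z,c)[:2] for n,(a,b,z) in P.items()}
Q=dict(hub=(259,288,.077),peg=(299,131,.085))
for n,(a,b,z) in Q.items(): W[n]=ray("wrist",*crop(a,b,250,115,5.3),z,c)[:2]
print(W)
print("dial",ang(W['s2']-W['s1']),ang(W['s2']-W['hub']),ang(W['hub']-W['peg']),np.linalg.norm(W['hub']-W['peg']))
print("console",ang(W['l_out']-W['l_in']),ang(W['l_out']-W['hub']),np.linalg.norm(W['l_out']-W['hub']))
# predicted notch/pin pix for candidate yaws
H=np.array([.0,.0,0]); 
for nm,hub in [("w",W['hub'])]:
  for yaw in (20,21,22):
    e=np.array([np.cos(np.radians(yaw)),np.sin(np.radians(yaw))])
    for r,z in ((.045,.054),(.049,.045),(.071,.045)):
      u,v=proj("wrist",[*(hub+r*e),z],c); print(yaw,r,(u+.5-265)*9-.5,(v+.5-165)*9-.5)
E
```

```text
{'s1': array([ 0.61812308, -0.05234158]), 's2': array([ 0.63960585, -0.04376929]), 'l_in': array([ 0.65276622, -0.03979534]), 'l_out': array([ 0.67317167, -0.03208416]), 'hub': array([ 0.60321607, -0.05918676]), 'peg': array([ 0.5725633 , -0.07092388])}
dial 21.753540882631956 22.961205602583494 20.952125798679894 0.03282304975084036
console 20.701482667772698 21.177647740364232 0.07502223548993531
20 0.045 207.18250924369818 329.14877822679284
20 0.049 194.01015050176727 334.6918952501252
20 0.071 161.78096038503503 483.6591118120182
21 0.045 213.04887199902964 330.06212282338754
21 0.049 200.2269661638075 335.6589394429177
21 0.071 170.6390386258688 485.0120921801405
22 0.045 218.93346317933856 330.877912425363
22 0.049 206.46286649698447 336.5226812363393
22 0.071 179.52298156323445 486.2203848446012
```

```bash
python3 - <<'E'
from h import *
c=np.load('c8.npy',allow_pickle=True).item()
a=cv2.imread("pics/w8.png");k=9
hub=np.array([.6032,-.0592])
for yaw,col in ((21,(0,255,0)),(23,(255,0,255))):
  im=cv2.resize(a[165:227,265:325],None,fx=9,fy=9,interpolation=cv2.INTER_CUBIC)
  t=np.radians(yaw);e=np.array([np.cos(t),np.sin(t)]);n=np.array([-e[1],e[0]])
  pts=[]
  for r,w in ((.0456,.0055),(.039,.0055),(.039,-.0055),(.0456,-.0055)):
    u,v=proj("wrist",[*(hub+r*e+w*n),.067],c); pts.append(((u+.5-265)*9-.5,(v+.5-165)*9-.5))
  cv2.polylines(im,[np.int32(pts)],False,col,1)
  th=np.linspace(0,2*np.pi,60); 
  cv2.polylines(im,[np.int32([[(q+.5-o)*9-.5 for q,o in zip(proj("wrist",[*(hub+.046*np.array([np.cos(x),np.sin(x)])),.067],c),(265,165))] for x in th])],True,col,1)
  cv2.imwrite(f"pics/w8n{yaw}.png",im[250:430])
x=np.vstack([cv2.imread("pics/w8n21.png"),cv2.imread("pics/w8n23.png")]);cv2.imwrite("pics/w8n.png",x)
E
```

```text
(no output)
```

View pics/w8n.png

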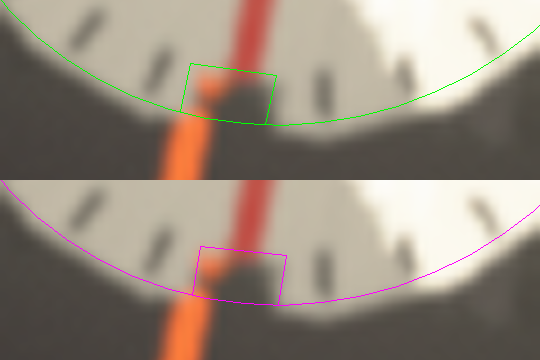

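```bash
python3 - <<'E'
from h import *
c=np.load('c8.npy',allow_pickle=True).item()
t=np.radians(20.7);e=np.array([np.cos(t),np.sin(t)]);n=np.array([-e[1],e[0]])
f=lambda u,v,z: ray("wrist",*crop(u,v,265,165,9),z,c)[:2]
h=np.array([.6032,-.0592])
for nm,p in dict(pin=(209,333,.054),lin=(197,365,.045),lout=(167,512,.045),right=(272,350,.067),stripe=(243,325,.067),s1=(276,150,.067)).items():
    d=f(*p)-h; print(nm,"rad %.1f lat %.1f mm"%(1e3*d@e,1e3*d@n))
E
```

```text
pin rad 45.5 lat -0.2 mm
lin rad 53.2 lat 0.6 mm
lout rad 75.0 lat 0.6 mm
right rad 42.2 lat 5.8 mm
stripe rad 39.5 lat 1.6 mm
s1 rad 16.4 lat 1.1 mm
```

```bash
python3 -m inch '[[[0.004,0.03,0,0,0,0,1],[0.005,0.04,0,0,0,0,1],[0.0034,0.0226,0,0,0,0,1],[0,0,0.03,0,0,0,1],[0,0,0.06,0,0,0,1],[0,0,0.07,0,0,0,1],[0,0,0.06,0,0,0,1],[0,0,0.04,0,0,0,1],[0,0,0.02,0,0,0,1],[0,0,0.007,0,0,0,1],[0,0,0,0,0,0,1],[0,0,0,0,0,0,1]]]'
python3 - <<'E'
from h import *
s=get_state();print(s['eef_pos'],s['ee_rot'],s['force'])
a=grab_frame("scene");cv2.imwrite("pics/s9.png",cv2.resize(a[185:235,195:250],None,fx=11,fy=11,interpolation=cv2.INTER_CUBIC))
E
```

```text
t: 11.05
eef_pos: [0.6046, -0.0584, 0.0858]
ee_rot: [-3.141, 0.002, -2.621]
force: [1.1, 0.0, 0.6]
width: 0.0006
[ 0.60459856 -0.05841822  0.08577371] [-3.14078746e+00  1.65474210e-03 -2.62087005e+00] [1.07675988 0.04846102 0.58487344]
```

View pics/s9.png

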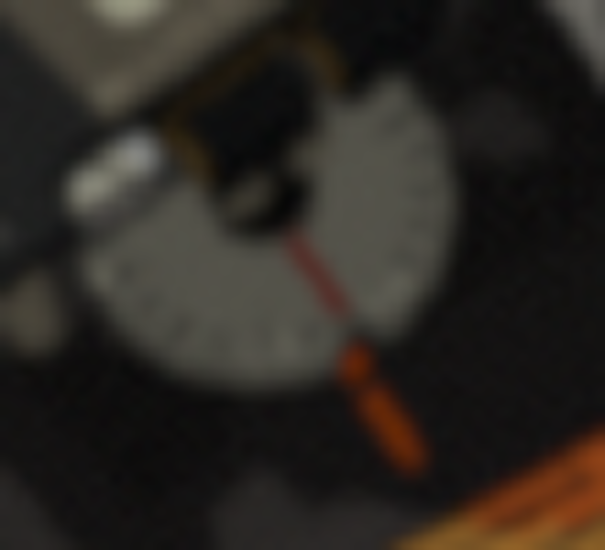

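```bash
python3 -m inch '[[[0,0,0.006,0,0,0,1],[0,0,0.006,0,0,0,1],[0,0,0.004,0,0,0,1],[0,0,0.002,0,0,0,1],[0,0,0.002,0,0,0,1],[0,0,0,0,0,0,1]]]'; python3 -m inch '[[[0,0,0.002,0,0,0,1],[0,0,0.002,0,0,0,1],[0,0,0,0,0,0,1]]]'
```

```text
t: 11.7
eef_pos: [0.604, -0.0585, 0.0753]
ee_rot: [-3.141, 0.0, -2.621]
force: [-3.3, 0.8, 7.3]
width: 0.0004
t: 12.0
eef_pos: [0.6039, -0.0586, 0.0734]
ee_rot: [-3.141, 0.0, -2.621]
force: [-2.7, 0.8, 6.9]
width: 0.0006
```

```bash
python3 - <<'E'
from h import *
a=grab_frame("scene");cv2.imwrite("pics/s10.png",cv2.resize(a[185:235,195:250],None,fx=11,fy=11,interpolation=cv2.INTER_CUBIC))
E
```

```text
(no output)
```

View pics/s10.png

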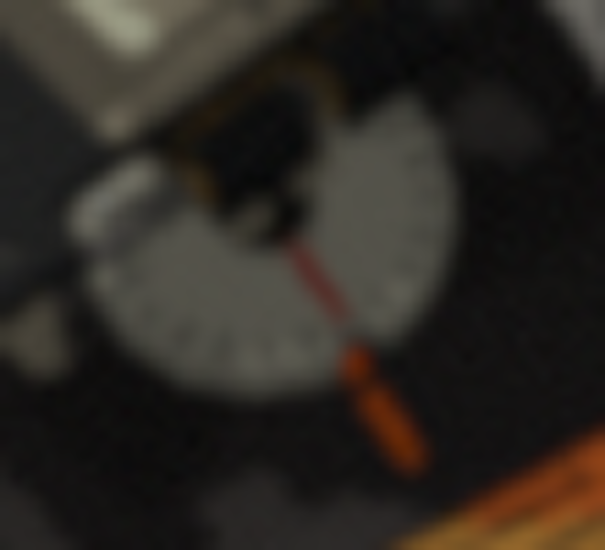

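The pin still sits in the notch and the disc has dropped evenly. I'll keep pressing in small steps.

```bash
python3 -m inch '[[[0,0,0.002,0,0,0,1],[0,0,0.002,0,0,0,1],[0,0,0,0,0,0,1]]]';python3 -m inch '[[[0,0,0.001,0,0,0,1],[0,0,0.001,0,0,0,1],[0,0,0,0,0,0,1]]]'; python3 -m inch '[[[0,0,0.001,0,0,0,1],[0,0,0,0,0,0,1]]]'
```

```text
t: 12.35
eef_pos: [0.604, -0.0586, 0.0714]
ee_rot: [-3.141, 0.0, -2.621]
force: [-2.6, 0.8, 7.7]
width: 0.0005
t: 12.65
eef_pos: [0.6039, -0.0586, 0.0705]
ee_rot: [-3.141, 0.0, -2.621]
force: [-2.3, 0.8, 8.2]
width: 0.0002
t: 12.85
eef_pos: [0.604, -0.0586, 0.0703]
ee_rot: [-3.141, 0.0, -2.621]
force: [-3.4, 0.9, 9.9]
width: 0.0007
```

```bash
python3 -m inch '[[[0,0,0.001,0,0,0,1],[0,0,0,0,0,0,1]]]';python3 -m inch '[[[0,0,0.001,0,0,0,1],[0,0,0,0,0,0,1]]]'; python3 -m inch '[[[0,0,0.001,0,0,0,1],[0,0,0,0,0,0,1]]]'
```

```text
t: 13.05
eef_pos: [0.6041, -0.0586, 0.0702]
ee_rot: [-3.141, 0.001, -2.621]
force: [-5.4, 1.1, 13.8]
width: 0.0005
t: 13.25
eef_pos: [0.6041, -0.0586, 0.0702]
ee_rot: [-3.141, 0.001, -2.62]
force: [-6.7, 1.7, 17.6]
width: 0.0008
t: 13.45
eef_pos: [0.6041, -0.0586, 0.0702]
ee_rot: [-3.141, 0.001, -2.62]
force: [-7.7, 1.5, 20.0]
width: 0.0008
```

The hard stop is met at z = 0.0702 with 20 N. That agrees with a hub at home height of 0.070. Now I lift straight off and look.

```bash
python3 -m inch '[[[0,0,-0.004,0,0,0,1],[0,0,-0.006,0,0,0,1],[0,0,-0.02,0,0,0,1],[0,0,-0.05,0,0,0,1],[0,0,-0.07,0,0,0,1],[0,0,-0.07,0,0,0,1],[0,0,-0.06,0,0,0,1],[0,0,-0.03,0,0,0,1],[-0.01,-0.04,0,0,0,0,1],[-0.01,-0.04,0,0,0,0,1],[0,-0.02,0,0,0,0,1],[0,0,0,0,0,0,1],[0,0,0,0,0,0,1]]]'
python3 - <<'E'
from h import *
s=get_state();print(s['eef_pos'],s['force'])
np.save('c11.npy',camera_info("wrist"),allow_pickle=True)
a=grab_frame("wrist");cv2.imwrite("pics/w11.png",a);cv2.imwrite("pics/w11c.png",cv2.resize(a[115:227,250:350],None,fx=5.3,fy=5.3,interpolation=cv2.INTER_CUBIC))
a=grab_frame("scene");cv2.imwrite("pics/s11.png",cv2.resize(a[185:235,195:250],None,fx=11,fy=11,interpolation=cv2.INTER_CUBIC))
E
```

```text
t: 14.75
eef_pos: [0.6369, -0.097, 0.2223]
ee_rot: [3.141, -0.001, -2.622]
force: [0.6, -0.1, 0.7]
width: 0.0005
[ 0.63691641 -0.09700808  0.22225534] [ 0.60133215 -0.12210153  0.72142564]
```

View pics/w11.png

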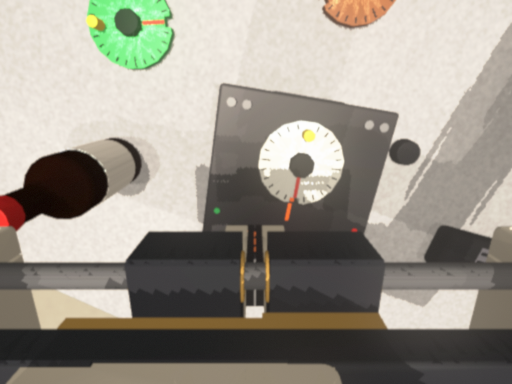

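View pics/w11c.png

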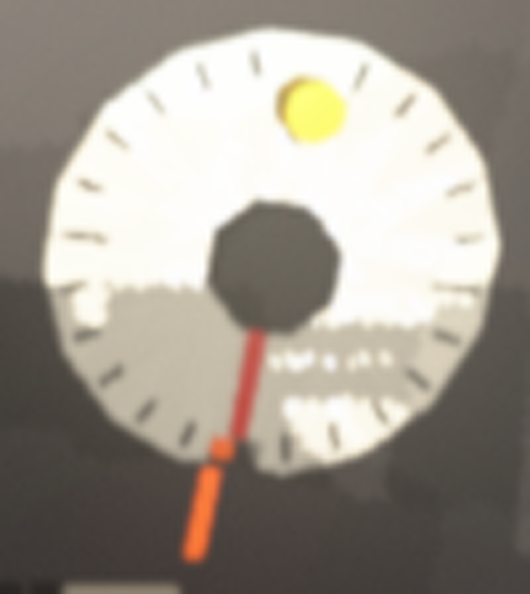

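View pics/s11.png

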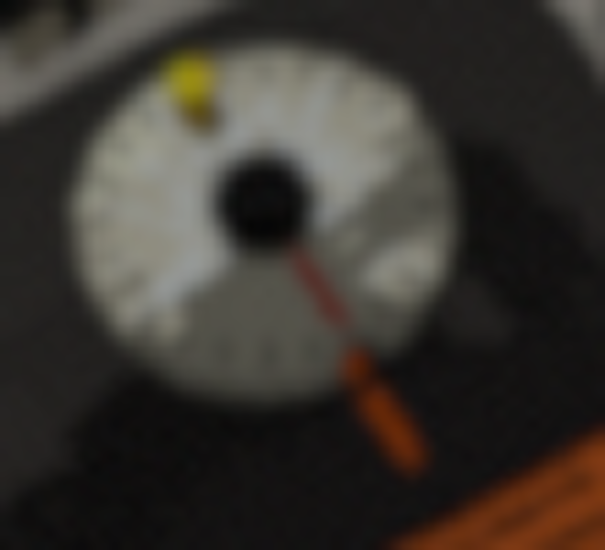

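The pin (crop 222,449) shows inside the notch beside the stripe end. As a last check for level and home, I overlay the rim projected at the home height.

```bash
python3 - <<'E'
from h import *
cw=np.load('c11.npy',allow_pickle=True).item()
a=cv2.imread("pics/w11.png"); th=np.linspace(0,2*np.pi,80)
hubw=ray("wrist",*crop(275,265,250,115,5.3),.070,cw)[:2]
hubs=ray("scene",*crop(262,200,195,185,11),.070)[:2]; print(hubw,hubs)
def ov(im,cam,h,x0,y0,k,c):
  for z,col in ((.060,(0,255,0)),(.067,(0,0,255))):
    pts=[]
    for t in th:
      u,v=proj(cam,[h[0]+.046*np.cos(t),h[1]+.046*np.sin(t),z],c); pts.append(((u+.5-x0)*k-.5,(v+.5-y0)*k-.5))
    cv2.polylines(im,[np.int32(np.round(pts))],True,col,1)
  return im
A=ov(cv2.imread("pics/w11c.png"),"wrist",hubw,250,115,5.3,cw)
B=ov(cv2.imread("pics/s11.png"),"scene",hubs,195,185,11,None)
A=cv2.resize(A,(390,437));B=cv2.resize(B,(400,364));B=cv2.copyMakeBorder(B,0,73,0,0,cv2.BORDER_CONSTANT)
cv2.imwrite("pics/ov.png",np.hstack([A,B]))
P=dict(hub=(275,265,.070),peg=(315,110,.078),s1=(257,335,.060),s2=(238,435,.060),l_in=(212,470,.045),l_out=(195,560,.045))
W={n:ray("wrist",*crop(p,q,250,115,5.3),z,cw)[:2] for n,(p,q,z) in P.items()}
print(ang(W['hub']-W['peg']),np.linalg.norm(W['hub']-W['peg']),ang(W['s2']-W['s1']),ang(W['l_out']-W['l_in']),ang(W['l_out']-W['hub']))
E
```

```text
[ 0.60284813 -0.05940073] [ 0.60601879 -0.05808488]
20.993231762390263 0.03221136867012398 21.768814622885856 21.626842238610173 21.29432128016186
```

View pics/ov.png

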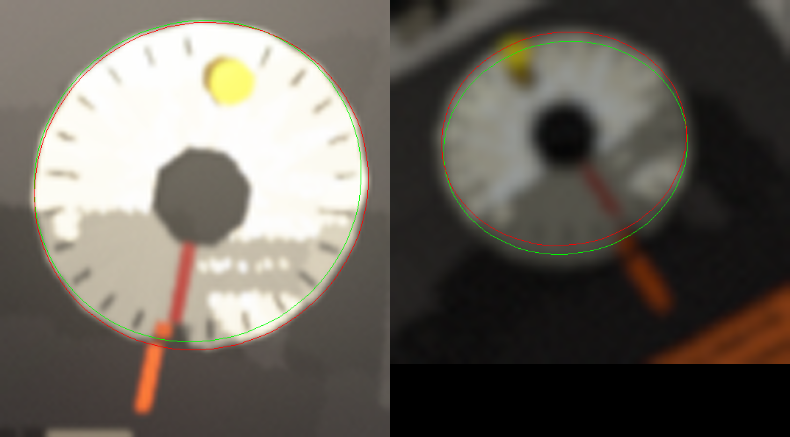

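The overlay can't settle it: calibration and hub-pixel error are about the size of the effect. The scene camera is fixed, so I'll compare the rim's shift there with the flat, raised dial at the start.

```bash
python3 - <<'E'
from h import *
A=cv2.imread("pics/scene0.png"); B=grab_frame("scene"); cv2.imwrite("pics/scene12.png",B)
s=get_state();print(s['t'])
def edge(im,c,d):
    # subpixel outward radial gradient peak (bright->dark)
    g=cv2.GaussianBlur(cv2.cvtColor(im,cv2.COLOR_BGR2GRAY).astype(np.float32),(0,0),.7)
    r=np.arange(12,26,.1); p=c+np.outer(r,d)
    v=cv2.remap(g,p[:,0].astype(np.float32)[None],p[:,1].astype(np.float32)[None],cv2.INTER_CUBIC)[0]
    dv=np.gradient(v); i=dv.argmin(); return p[i],v[i-15]-v[min(i+15,len(v)-1)]
h=np.array([.6045,-.0585])
for t in range(0,360,20):
    w=[h[0]+.046*np.cos(np.radians(t)),h[1]+.046*np.sin(np.radians(t))]
    pa=np.array(proj("scene",[*w,.067]));pb=np.array(proj("scene",[*w,.060]))
    ca=np.array(proj("scene",[*h,.067]));cb=np.array(proj("scene",[*h,.060]))
    ua=(pa-ca)/np.linalg.norm(pa-ca)
    ea,ka=edge(A,ca,ua);eb,kb=edge(B,cb,ua)
    print(t,"start resid",np.round((ea-pa)@ua,2),"now resid",np.round((eb-pb)@ua,2),"exp shift",np.round(pb-pa,2), int(ka),int(kb))
E
python3 - <<'E'
import cv2,numpy as np
a=cv2.imread('pics/scene0.png');b=cv2.imread('pics/scene12.png')
f=lambda x:cv2.resize(x[175:235,190:250],None,fx=6.5,fy=6.5,interpolation=cv2.INTER_CUBIC)
cv2.imwrite('pics/cmp.png',np.hstack([f(a),f(b)]))
E
```

```text
14.9
0 start resid 0.41 now resid 2.47 exp shift [0.19 1.2 ] 72 44
20 start resid 0.63 now resid 0.49 exp shift [0.16 1.2 ] 64 25
40 start resid -0.22 now resid 0.95 exp shift [0.13 1.22] 78 48
60 start resid 0.03 now resid 1.01 exp shift [0.12 1.23] 78 84
80 start resid 0.09 now resid 0.87 exp shift [0.11 1.25] 73 52
100 start resid 0.03 now resid 0.91 exp shift [0.12 1.27] 74 51
120 start resid -1.48 now resid 0.89 exp shift [0.13 1.28] 47 80
140 start resid 1.44 now resid 0.6 exp shift [0.15 1.29] 68 73
160 start resid 0.64 now resid 0.99 exp shift [0.18 1.29] 80 75
180 start resid 0.79 now resid 1.14 exp shift [0.21 1.29] 75 73
200 start resid 0.64 now resid 1.1 exp shift [0.23 1.29] 61 75
220 start resid 0.77 now resid 0.34 exp shift [0.26 1.28] 78 82
240 start resid 0.73 now resid -0.09 exp shift [0.27 1.26] 73 79
260 start resid 0.37 now resid 0.65 exp shift [0.28 1.25] 78 72
280 start resid 0.18 now resid 0.46 exp shift [0.28 1.23] 76 76
300 start resid 0.48 now resid 0.26 exp shift [0.27 1.21] 78 73
320 start resid 0.09 now resid 1.05 exp shift [0.25 1.2 ] 73 49
340 start resid 0.25 now resid 1.2 exp shift [0.22 1.2 ] 75 45
```

View pics/cmp.png

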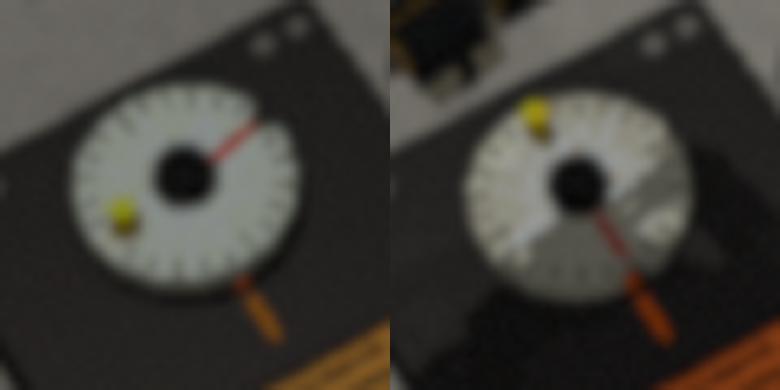

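View pics/scene12.png

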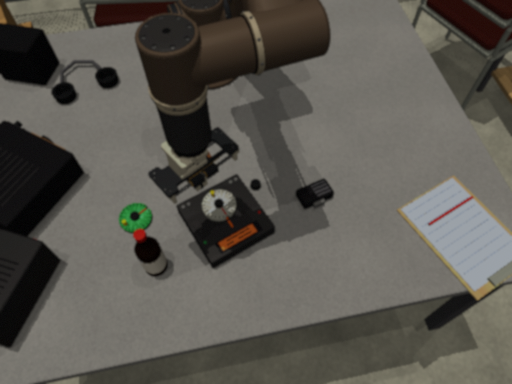

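```bash
python3 - <<'E'
from h import *
c=np.load('c11.npy',allow_pickle=True).item()
t=np.radians(21);e=np.array([np.cos(t),np.sin(t)]);n=np.array([-e[1],e[0]]);h=np.array([.6032,-.0592])
for nm,p in dict(pin=(222,449,.054),lin=(212,470,.045),lout=(195,560,.045),s2=(239,435,.060),s1=(257,335,.060),hub=(275,265,.07),peg=(315,110,.078)).items():
    d=ray("wrist",*crop(p[0],p[1],250,115,5.3),p[2],c)[:2]-h; print(nm,"rad %.1f lat %.1f"%(1e3*d@e,1e3*d@n))
a=cv2.imread("pics/w11.png");cv2.imwrite("pics/w11d.png",cv2.resize(a[160:225,265:325],None,fx=9,fy=9,interpolation=cv2.INTER_CUBIC))
E
```

```text
pin rad 44.7 lat -0.3
lin rad 52.9 lat 0.1
lout rad 75.1 lat 0.3
s2 rad 39.2 lat 1.6
s1 rad 16.8 lat 1.1
hub rad -0.4 lat -0.1
peg rad -32.6 lat -0.1
```

View pics/w11d.png

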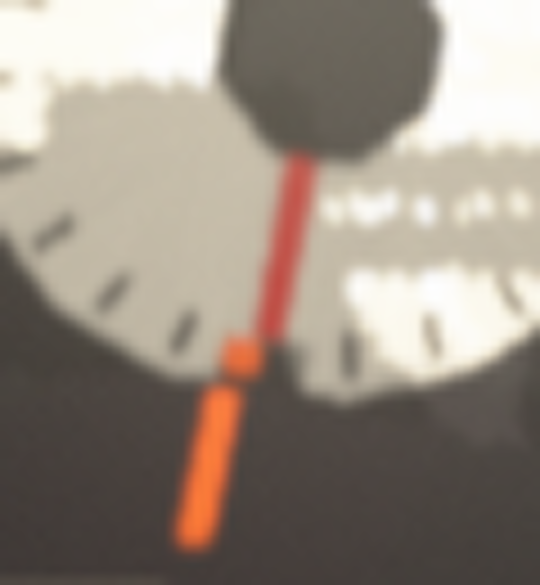

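The whole pin now shows inside the notch (242,357), with clear dark space on its right. The stripe runs to it, and the peg and hub stand where a level dial at home height puts them. The bottle (150,253), mic (315,193) and knob (255,184) look unmoved. I hand in.

```bash
python3 - <<'E'
from station import *
print(job_done()); s=get_state(); print(s['t'],s['force'])
E
```

```text
the job is handed in; nothing more can be done
None
the job is handed in; nothing more can be done
```

I pushed the yellow peg about 100° clockwise with the shut fingertips until the notch stood over the orange pin. Then I pressed the hub down about 7 mm, lifted straight off and handed in at about 15 s of the 64 s.

**Press:** The force held at about 7–8 N down to a hard stop with the fingertip at z = 0.0702 m. The hub should be at 0.070 m when home. I held 20 N there, and nothing caught on the pin on the way down.

**Last pictures:**
- **Notch and pin:** the whole pin shows inside the notch. The dial's yaw reads 21.0–21.8° and the console's 21.3–21.6°, well within the 3° of play.
- **Hub and peg:** both stand where a level dial at home height puts them.
- **Bystanders:** the bottle, microphone and spare knob look unmoved.

**Checks that did not settle it:** fitting the rim's outline to confirm that the dial is level and home was inconclusive. The pin side looked about 1 px too low in the scene camera, probably because of lighting and the visible rim wall. The stripe's sideways position read about 1.5 mm off the hub-to-pin line, inside the 2.5 mm of play. So "level" rests on the hard-stop height and the fully visible pin, not on a direct tilt measurement.

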